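Hang a clay test tile in the misting box

ROBOT

A 6-joint arm with a two-finger parallel gripper is mounted at the origin on the work surface. World frame = base frame: x ahead of the robot, y to its left, z up, the work surface at z = 0. Lengths are in m, angles in rad, forces in N, time in s.
With the tool pointing down it reaches from about 0.325 to 0.85 m from the base axis. Payload 4.4 kg.
Tool frame: the origin (TCP) lies on the centre line of the jaws, within the pads' length; the fingertips stand 11 mm ahead of it and the grasp point (between the pads) lies 8 mm behind it (nose_length is the distance from the TCP to the fingertips, in m); z points along the fingers, y is the line along which they close (so a half turn about z gives the same grasp; the last joint's range is limited). The gripper opens to 94 mm and grips with 3 to 60 N. Pads are 16 mm wide; open, the fingers measure 119 mm over their backs; the gripper's body (75 mm by 177 mm) begins 78 mm behind the grasp point.
Start: joints at [1.058, 0.207, 1.542, -0, 1.393, -0.15], TCP at [0.204, 0.538, 0.216] pointing down, gripper open.
Joint ranges: [-2.73, 2.73], [-0.86, 2.22], [0.23, 2.46], [-1.11, 4.25], [0.08, 2.63], [-2.82, 2.82]. Speed limits (rad/s): [2.79, 2.79, 3.14, 3.14, 3.14, 3.14].

INTERFACE

Orientations are given as [roll, pitch, yaw] about the fixed x, y, z axes, in that order (R = Rz(yaw) Ry(pitch) Rx(roll)).
In Python, from rig import * gives the robot as it stands.
- The arm moves only by the tool move_arm, never from a script. Its arguments are lists of equal length, an entry for each row: "offset": the shift along the tool's x, y, z in m, a list of three; "yaw": the turn about the tool's z in rad. A call has 1 to 10 rows; each row is the pose to reach, as a shift and turn from the pose commanded when the call began, along the tool's axes at that moment; what a row does not reach only later rows make up. A row lasts 1/8 s, in which the tool goes at most 62.5 mm and 10.7 degrees, less where a joint would pass 70% of its speed; a pose out of reach is approached as far as the arm can. A call with a gripper value outside its range is refused whole. "jaw" is the opening, from 0 (shut) to 1 (fully open), set as the call begins (left out, the last holds). The fingers move at their own pace and stop on an object; the grip force is fixed at half the most. Time passes only in rows, so rows that repeat a pose let the fingers close. It gives the time, the measured TCP pose, the force and the opening at its end, in the units of the state.
- state(): the state, without advancing time (a new reading comes with each control period).
- snapshot(name): name is "side" or "top"; returns a dict with "color" (420x560x3 uint8, red, green, blue), "fov_y" (degrees; the focal length in pixels is half the picture's height over the tangent of half this angle, whatever the lens; pixels are square), "cx", "cy" (the principal point, pixels), "origin" and "orientation" of the camera in the world. Camera axes: x right, y down, z forward; pixel columns grow to the right and rows downward; lengths in m; the calibration is good to about 2 mm. A picture is of the moment at which its call begins. There is no depth.
- sign_off(): hands the job in, once; it reports no verdict.
The state is a dict: "t": time; "joints": joint angles; "qd": joint speeds; "joint_torque": joint torques, N m; "tool_pos": TCP position; "eef_rot": TCP orientation; "contact_force": force on the tool from outside, world axes, zero at the start; "wrist_torque": the same for the moment, N m; "grip_width": finger opening in m.
Only numpy, scipy, OpenCV 4.12 (cv2) and the standard library are available. Lean on these libraries where they do the work, as an engineer would, in place of code of your own. Each camera call takes 0.05 s, during which the arm holds its last target. There are 200 camera calls.

TASK

Charge the misting box with a spray: push the nozzle cap of the bottle beside it all the way down and let it spring back up. Then take the plain rectangular test tile (the one with the square-edged block grip) out of the rack, lower it clay first through the slot in the box's roof and hold it hanging upright in the mist: all of the clay inside, below the roof, the wooden grip clear above the roof, and the sample touching nothing but the gripper. Finish while still holding it there; leave the other samples, the jug and the cutter where they are.

Things in the scene. Friction and masses are not known exactly. Their poses are not given: they have to be found in the camera images.
- mistbox: Fixed grey-white plastic box, 170 mm along its x, 190 mm along its y, 124 mm high (flat roof on top), clear window on its +x side, hollow inside with its floor at 6 mm. Origin: centre of its underside on the table; z up. It may be turned about z by up to 0.4 rad.
- slot (a point): Centre of the slot in the misting box's roof, at the roof's top face (124 mm over the table). The slot is a rectangle 42 mm long along the box's x and 12 mm wide along its y, right through the 8 mm thick roof, its mouth bevelled at 45 degrees over the top 3 mm (48 x 18 mm at the top), with a flat black rubber border. Axes as the box. Empty below, down to the box floor.
- bottle: Fixed aluminium spray bottle, 62 mm diameter with an 84 mm foot ring, upright on the table beside the misting box (on the box's -y side, about 160 mm from the slot). Origin: centre of its foot on the table.
- nozzle (a joint): Sprung white nozzle cap on the bottle: how far it is pressed down, 0 (up) to 0.008 m (fully down, hard stop). The spring takes 2 N to start moving and 6 N fully down, and lifts the cap again by itself.
- nozzle_top (a point): Centre of the nozzle cap's flat round top (30 mm diameter), 144 mm over the table while it is up; press straight down here. It moves with the cap.
- rack: Fixed white laminated block, 236 mm along its x, 70 mm wide, 37 mm high, with three pockets in a row along its x, 74 mm apart, each 44 x 14 mm and 25 mm deep. One sample stands in each pocket; which one is where varies. Origin: centre of its underside; turned about z by up to 0.35 rad.
- tile: Sample to use, loose, 0.08-0.14 kg, 135 mm tall, upright in a rack pocket. From below: plain rectangular terracotta tile 40 (its x) x 10 (its y) x 61 mm tall; wooden neck 14 x 6, 30 mm long; square-edged wooden block grip 30 (x) x 16 (y), 44 mm tall. Origin: centre of the clay's lower edge (12 mm over the table in the rack); z towards the grip. A half turn about z makes no difference.
- grip_mid (a point): Middle of the tile's wooden block grip, 113 mm above the tile's lower edge; pinch across the 16 mm (its y). Axes as the tile.
- grip_foot (a point): Underside of the tile's wooden grip, 91 mm above the tile's lower edge. It is too thick for the slot.
- tile_top (a point): Top of the clay, where the neck begins, 61 mm above the tile's lower edge.
- disc_sample: Bystander in the rack: clay sample with a 54 mm round disc on a 40 x 10 mm foot and a 22 mm round wooden grip, 135 mm tall, loose. Origin: centre of the foot's underside.
- tee_sample: Bystander in the rack: T-shaped clay sample, 56 mm wide above a 40 x 10 mm foot, 22 mm round wooden grip, 135 mm tall, loose. Origin: centre of the foot's underside.
- jug: Bystander: loose grey plastic mug-shaped jug with a handle, 90 mm diameter, 100 mm tall. Origin: centre of its underside.
- cutter: Bystander: loose round steel clay cutter, a ring 60 mm across and 22 mm high. Origin: centre of its underside.
Things that resemble listed ones, but are neither listed nor needed, are in the scene too. What is shaped like the tile but red or turquoise is not meant.

How it is judged:
By the outcome, as a careful person would: the job done as asked, in the order asked, and still so for the second after the job is handed in, while the arm keeps its last pose, push and grip.
It also fails if it takes over 61 s, if anything falls off the work surface, if the arm or the gripper's body presses on something with over 40 N, if the wrist force passes 120 N, or if a joint passes its speed limit or range.

## Working session

There is one attempt and no reset: what is moved stays moved. The work goes in short steps, Python scripts to look and compute and a tool call to move; the robot and the scene stay as the last step left them, time stands still between calls to the robot, and variables do not carry over. Pictures are saved under pics/ and viewed, on a budget of 10 in all, crops included, one or two more only if the job needs it, and the job is handed in when it is done.

Besides the shell and the picture viewer there is one more tool, called after "Emit:" in YAML: its name, and indented under it one key for each argument. move_arm: Moves the arm, as the interface text tells. Its arguments: {"type":"object","properties":{"offset":{"type":"array","items":{"type":"array","items":{"type":"number"}}},"yaw":{"type":"array","items":{"type":"number"}},"jaw":{"type":"number"}},"required":["offset","yaw"]}

```bash
mkdir -p pics; python3 - <<'E'
from rig import *
import cv2
print(state())
for n in("side","top"):
    s=snapshot(n); cv2.imwrite(f"pics/{n}0.png",s["color"][:,:,::-1]); print(n,{k:v for k,v in s.items() if k!="color"})
E
```

```text
{'t': 0.0, 'joints': array([ 1.05748513e+00,  2.07373740e-01,  1.54295070e+00, -3.03239066e-05,
        1.39351696e+00, -1.50512522e-01]), 'qd': array([ 6.29710910e-04,  3.47590570e-05, -1.29755235e-03, -1.61314837e-03,
       -2.41956982e-04, -4.09046946e-04]), 'joint_torque': array([ 1.33063935e-03, -3.70893610e+01, -2.81409377e+01,  6.98750094e-02,
        3.63009120e-02, -1.27527778e-04]), 'tool_pos': array([0.20369687, 0.53686484, 0.21531862]), 'eef_rot': array([-3.13936486e+00, -3.07687974e-04,  2.77879901e+00]), 'contact_force': array([-0.11336049, -0.57708901,  0.49685136]), 'wrist_torque': array([-0.0292692 ,  0.01895683, -0.00863596]), 'grip_width': 0.09416946666701517}
side {'fov_y': 51.99420937165956, 'cx': 279.2136915219921, 'cy': 215.30471631058904, 'origin': array([ 0.53283167, -0.59516259,  0.70573688]), 'orientation': array([-2.36705455,  0.00461089, -0.09662508])}
top {'fov_y': 45.84083382467897, 'cx': 284.8170560387985, 'cy': 212.3520311763309, 'origin': array([ 0.49467278, -0.00971849,  1.17593996]), 'orientation': array([-3.07002679, -0.01839879, -1.57502377])}
```

View pics/side0.png

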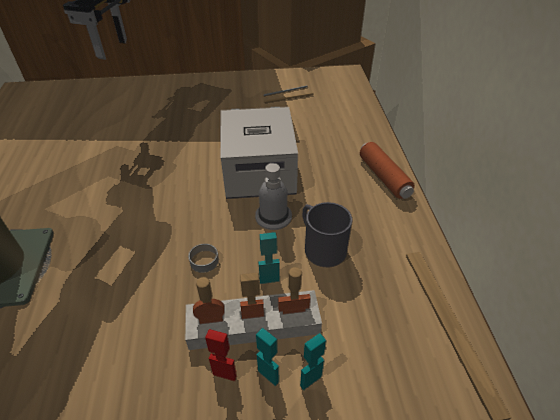

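View pics/top0.png

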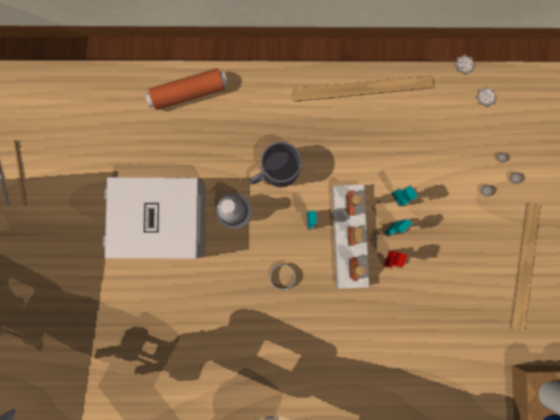

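The tile is the middle sample in the rack, at side (251,298) and top (356,235). The slot is at top (151,217) and side (257,130). The nozzle is at top (229,207) and side (273,169). Next I'll crop close-ups to get clean measurements.

```bash
cat > h.py <<'E'
import numpy as np, cv2
from rig import *
from scipy.spatial.transform import Rotation as Ro
def cam(s):
    f=s["color"].shape[0]/2/np.tan(np.radians(s["fov_y"]/2))
    return f,Ro.from_euler('xyz',s["orientation"]).as_matrix()
def plane(s,u,v,z):
    f,R=cam(s); d=R@np.array([(u-s["cx"])/f,(v-s["cy"])/f,1]); o=s["origin"]
    return o+d*(z-o[2])/d[2]
def pix(s,p):
    f,R=cam(s); c=R.T@(np.array(p)-s["origin"]); return c[:2]/c[2]*f+[s["cx"],s["cy"]]
def panel(s,u,v,w=40,k=6):
    im=cv2.resize(s["color"][v-w//2:v+w//2,u-w//2:u+w//2],None,fx=k,fy=k,interpolation=cv2.INTER_CUBIC)[:,:,::-1].copy()
    for i in range(0,w,10):
        cv2.putText(im,str(u-w//2+i),(i*k,8),0,.3,(0,255,255)); cv2.putText(im,str(v-w//2+i),(0,i*k+8),0,.3,(0,255,255))
        cv2.line(im,(i*k,0),(i*k,4),(0,255,255)); cv2.line(im,(0,i*k),(4,i*k),(0,255,255))
    return im
E
python3 - <<'E'
from h import *
t=snapshot("top"); s=snapshot("side")
a=[panel(t,151,217),panel(t,229,207),panel(t,356,235)]; b=[panel(s,257,130),panel(s,273,169),panel(s,251,295,40)]
cv2.imwrite("pics/z.png",np.vstack([np.hstack(a),np.hstack(b)]))
def blob(n,S,m,u,v,w,z):
    M=np.zeros(m.shape,np.uint8); M[v-w:v+w,u-w:u+w]=m[v-w:v+w,u-w:u+w]
    c=max(cv2.findContours(M,0,1)[0],key=cv2.contourArea); r=cv2.minAreaRect(c); bx=cv2.boxPoints(r)
    P=np.array([plane(S,*q,z) for q in bx]); e=[P[1]-P[0],P[2]-P[1]]
    print(n,np.round(r[0],1),P.mean(0).round(4),[(round(float(np.hypot(*x[:2])),4),round(float(np.arctan2(x[1],x[0])),3)) for x in e])
for n,S,u,v in(("top",t,151,217),("side",s,257,130)):
    blob("slot "+n,S,S["color"].max(2)<70,u,v,18,.124)
c=t["color"].astype(int)
blob("box",t,(c.min(2)>110)&(c.max(2)-c.min(2)<25),153,217,60,.124)
blob("rack",t,(c.min(2)>105)&(c.max(2)-c.min(2)<30),351,235,60,.037)
for n,S,u,v in(("top",t,229,207),("side",s,273,169)):
    blob("noz "+n,S,S["color"].min(2)>150,u,v,14,.144)
E
```

```text
slot top [151. 218.] [0.5589 0.2533 0.124 ] [(0.0042, -1.574), (0.0339, -3.127)]
slot side [250.  130.5] [0.5438 0.2554 0.124 ] [(0.0284, -0.103), (0.0284, -1.63)]
box [150.1 217.4] [0.5605 0.2551 0.124 ] [(0.1649, 0.01), (0.198, -1.585)]
rack [350.6 246. ] [ 0.499  -0.1817  0.037 ] [(0.0747, -1.527), (0.1854, -3.111)]
noz top [225.8 207.3] [0.5796 0.0938 0.144 ] [(0.0338, -0.781), (0.0266, -2.359)]
noz side [270.5 167.5] [0.5788 0.0904 0.144 ] [(0.0186, -0.102), (0.0225, -1.661)]
```

View pics/z.png

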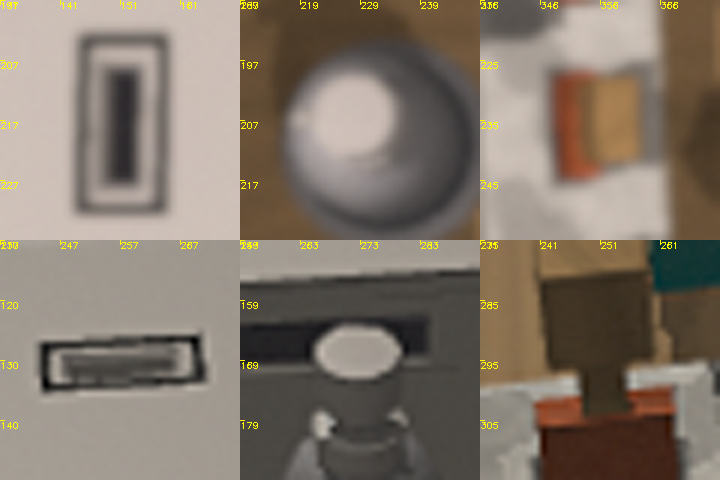

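```bash
python3 - <<'E'
from h import *
t=snapshot("top"); s=snapshot("side")
def tri(a,b):
    A=[];B=[]
    for S,(u,v) in((t,a),(s,b)):
        d=plane(S,u,v,0)-S["origin"]; d/=np.linalg.norm(d); M=np.eye(3)-np.outer(d,d); A.append(M);B.append(M@S["origin"])
    return np.linalg.lstsq(np.vstack(A),np.hstack(B),rcond=None)[0]
T=lambda p:np.array(p)-.4
for n,a,b,z in(("slot",(151.4,217.7),(257.3,130.2),.124),("noz",(227.8,206.4),(272.7,167.6),.144)):
    a,b=T(a),T(b); print(n,plane(t,*a,z).round(4),plane(s,*b,z).round(4),tri(a,b).round(4))
# slot border corners top view (panel px)
def pp(S,u0,v0,q,z): return plane(S,u0+q[0]/6-.4,v0+q[1]/6-.4,z).round(4)
print("grip top corners",[pp(t,336,215,q,.147) for q in((113,75),(160,75),(160,163),(113,163))])
print("side grip top front edge",[pp(s,231,275,q,.147) for q in((61,40),(175,30))])
print("side grip top back", [pp(s,231,275,q,.147) for q in((65,3),)])
print("side border",[pp(s,237,110,q,.124) for q in((40,103),(200,94),(206,140),(44,152))])
print("top border",[pp(t,131,197,q,.124) for q in((80,36),(168,36),(166,213),(77,213))])
print("clay top top-view",[pp(t,336,215,q,.073) for q in((72,75),(72,180))])
c=t["color"].astype(int)
m=((c.min(2)>105)&(c.max(2)-c.min(2)<30)).astype(np.uint8); 
m[:,:332]=0;m[:,372:]=0;m[:180]=0;m[290:]=0
r=cv2.minAreaRect(cv2.findNonZero(m)); P=[plane(t,*q,.037).round(4) for q in cv2.boxPoints(r)]; print("rack",r,P)
E
```

```text
slot [0.5604 0.2533 0.124 ] [0.5601 0.2564 0.124 ] [0.5601 0.2527 0.1266]
noz [0.5822 0.0904 0.144 ] [0.5825 0.0909 0.144 ] [0.5823 0.0904 0.1444]
grip top corners [array([ 0.5372, -0.1735,  0.147 ]), array([ 0.5372, -0.1899,  0.147 ]), array([ 0.5067, -0.1894,  0.147 ]), array([ 0.5068, -0.1731,  0.147 ])]
side grip top front edge [array([ 0.5085, -0.1897,  0.147 ]), array([ 0.5386, -0.1895,  0.147 ])]
side grip top back [array([ 0.51  , -0.1778,  0.147 ])]
side border [array([0.5287, 0.2722, 0.124 ]), array([0.592 , 0.2719, 0.124 ]), array([0.5918, 0.2404, 0.124 ]), array([0.529 , 0.2389, 0.124 ])]
top border [array([0.5916, 0.2686, 0.124 ]), array([0.5915, 0.2378, 0.124 ]), array([0.5291, 0.2376, 0.124 ]), array([0.5292, 0.2687, 0.124 ])]
clay top top-view [array([ 0.5403, -0.1701,  0.073 ]), array([ 0.5014, -0.1696,  0.073 ])]
rack ((350.14031982421875, 235.9457244873047), (101.31377410888672, 32.249176025390625), 87.27368927001953) [array([ 0.6368, -0.1395,  0.037 ]), array([ 0.6402, -0.2143,  0.037 ]), array([ 0.4077, -0.2217,  0.037 ]), array([ 0.4046, -0.148 ,  0.037 ])]
```

Measurements are consistent across both views:

| Point | x (m) | y (m) | Other |
|---|---|---|---|
| Slot | 0.560 | 0.254 | yaw ≈ 0 |
| Nozzle | 0.5823 | 0.0906 | z 0.144 |
| Grip | 0.522 | -0.1815 | yaw ≈ 0 |

I'll start with the nozzle.

```bash
cat >> h.py <<'E'
def go(x,y,z,yaw=np.pi):
    s=state(); R=Ro.from_euler('xyz',s["eef_rot"]).as_matrix()
    d=-(yaw-s["eef_rot"][2]); d=(d+np.pi)%(2*np.pi)-np.pi
    print("t",round(s["t"],2),"off",(R.T@(np.array([x,y,z])-s["tool_pos"])).round(4),"yaw",round(d,4))
E
python3 -c "
from h import *
go(.5823,.0906,.21)"
```

```text
t 0.3 off [-0.5123 -0.2834  0.0062] yaw -0.3628
```

Emit:
move_arm:
  offset:
    - [-0.05,-0.028,0]
    - [-0.1,-0.055,0]
    - [-0.15,-0.083,0]
    - [-0.2,-0.11,0]
    - [-0.25,-0.138,0]
    - [-0.3,-0.166,0]
    - [-0.35,-0.194,0]
    - [-0.4,-0.221,0]
    - [-0.45,-0.249,0]
    - [-0.5,-0.277,0.003]
  yaw: [-0.036,-0.073,-0.109,-0.145,-0.181,-0.218,-0.254,-0.29,-0.327,-0.363]
  jaw: 0

```text
t: 1.55
tool_pos: [0.5745, 0.0996, 0.2138]
eef_rot: [3.141, 0.001, -3.14]
contact_force: [-0.2, 1.4, 1.3]
grip_width: 0.0003
```

```bash
python3 -c "
from h import *
go(.5823,.0906,.165)
print(state())"
```

```text
t 1.55 off [-0.0077 -0.009   0.0488] yaw 0.0012
{'t': 1.55, 'joints': array([ 2.31247747e-02,  2.24924321e-01,  1.52500498e+00,  2.66723422e-04,
        1.39065004e+00, -1.54889838e+00]), 'qd': array([-0.65427298,  0.47099015, -0.50445218,  0.00454199,  0.0345594 ,
       -0.93636841]), 'joint_torque': array([  1.3813258 , -39.8331821 , -26.2792182 ,  -0.1698964 ,
         0.18207996,   0.76260958]), 'tool_pos': array([0.57450497, 0.09959756, 0.21379294]), 'eef_rot': array([ 3.14130807e+00,  1.00731498e-03, -3.14041362e+00]), 'contact_force': array([-0.20343392,  1.40013845,  1.26022863]), 'wrist_torque': array([ 0.04578447, -0.01770252, -0.00391321]), 'grip_width': 0.00031421609203472075}
```

Emit:
move_arm:
  offset:
    - [-0.008,-0.009,0]
    - [-0.008,-0.009,0.03]
    - [-0.008,-0.009,0.045]
    - [-0.008,-0.009,0.045]
  yaw: [0,0,0,0]

```text
t: 2.05
tool_pos: [0.5794, 0.093, 0.1668]
eef_rot: [3.141, -0.004, -3.14]
contact_force: [0.6, 0.4, 0.2]
grip_width: 0.0009
```

```bash
python3 -c "
from h import *
go(.5823,.0906,.147)
t=snapshot('top');s=snapshot('side')
cv2.imwrite('pics/n.png',np.hstack([panel(t,229,207,60),panel(s,273,165,60)]))"
```

```text
t 2.05 off [-0.0029 -0.0024  0.0198] yaw 0.0012
```

View pics/n.png

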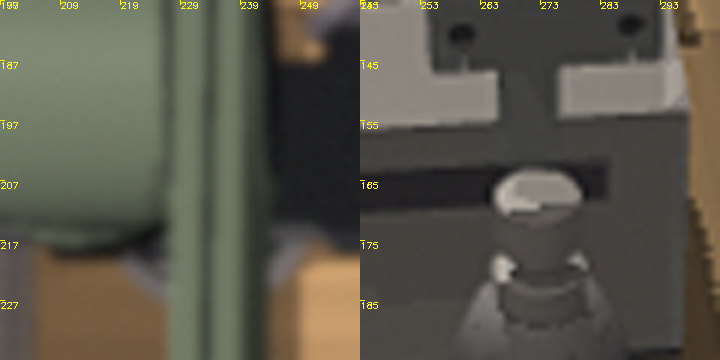

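The fingers stand above the cap, which spans side (265-282, 163-171). Pressing in small steps.

Emit:
move_arm:
  offset:
    - [-0.003,-0.002,0.004]
    - [-0.003,-0.002,0.009]
    - [-0.003,-0.002,0.014]
    - [-0.003,-0.002,0.018]
    - [-0.003,-0.002,0.02]
    - [-0.003,-0.002,0.02]
  yaw: [0,0,0,0,0,0]

```text
t: 2.9
tool_pos: [0.5845, 0.0902, 0.149]
eef_rot: [3.142, 0.001, -3.141]
contact_force: [-1.1, 0.3, 5.0]
grip_width: 0.0007
```

Emit:
move_arm:
  offset:
    - [0.002,0,0.002]
    - [0.002,0,0.004]
    - [0.002,0,0.004]
    - [0.002,0,0.004]
  yaw: [0,0,0,0]

```text
t: 3.4
tool_pos: [0.5844, 0.0902, 0.1472]
eef_rot: [-3.142, 0.006, -3.141]
contact_force: [0.1, -0.1, 9.9]
grip_width: 0.0003
```

Emit:
move_arm:
  offset:
    - [0,0,0.0015]
    - [0,0,0.0015]
    - [0,0,0.0015]
  yaw: [0,0,0]

```text
t: 3.78
tool_pos: [0.5845, 0.0901, 0.1471]
eef_rot: [-3.141, 0.006, -3.141]
contact_force: [-3.2, 0.1, 15.6]
grip_width: 0.0002
```

The cap is on its hard stop: z stays put while the force rises to 15.6 N. Retracting, then going to the tile with the jaws half open.

Emit:
move_arm:
  offset:
    - [0,0,-0.02]
    - [0,0,-0.06]
    - [0,0,-0.08]
    - [0.01,-0.045,-0.08]
    - [0.02,-0.095,-0.08]
    - [0.03,-0.145,-0.08]
    - [0.04,-0.195,-0.08]
    - [0.05,-0.235,-0.08]
    - [0.06,-0.262,-0.08]
    - [0.062,-0.271,-0.08]
  yaw: [0,0,0,0,0,0,0,0,0,0]
  jaw: 0.5

```text
t: 5.03
tool_pos: [0.5195, -0.1821, 0.2222]
eef_rot: [3.141, -0.001, 3.139]
contact_force: [-0.4, 0.6, -0.4]
grip_width: 0.0471
```

Emit:
move_arm:
  offset:
    - [0,0,0]
    - [0,0,0]
  yaw: [0,0]

```text
t: 5.28
tool_pos: [0.5206, -0.1797, 0.2227]
eef_rot: [3.141, -0.0, -3.14]
contact_force: [0.1, 0.6, -0.4]
grip_width: 0.0472
```

```bash
python3 -c "
from h import *
go(.5222,-.1815,.155); go(.5222,-.1815,.117)
t=snapshot('top');s=snapshot('side')
cv2.imwrite('pics/r.png',np.hstack([panel(t,229,207,50,7),panel(s,262,270,100,7)[:350]]) if 0 else np.hstack([panel(t,229,207,60,6)[:360],panel(s,255,285,60,6)]))"
```

```text
t 5.28 off [-0.0016 -0.0018  0.0677] yaw 0.0015
t 5.28 off [-0.0017 -0.0018  0.1057] yaw 0.0015
```

View pics/r.png

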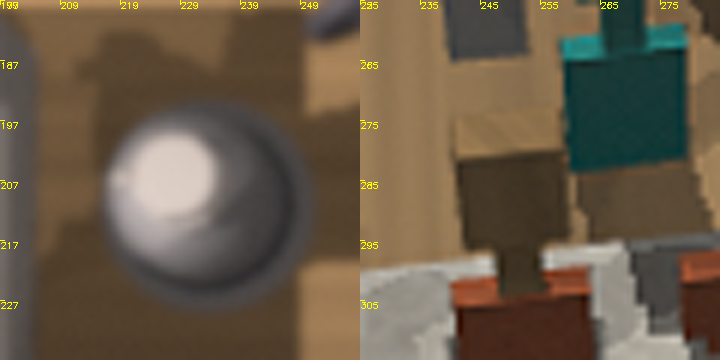

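The cap has sprung back to where it was, top (228,207). The tile is undisturbed at side (251,285). Descending onto the grip.

Emit:
move_arm:
  offset:
    - [-0.001,-0.002,0.03]
    - [-0.001,-0.002,0.06]
    - [-0.001,-0.002,0.085]
    - [-0.001,-0.002,0.1]
    - [-0.001,-0.002,0.105]
    - [-0.001,-0.002,0.105]
    - [-0.001,-0.002,0.105]
  yaw: [0,0,0,0,0,0,0]

```text
t: 6.25
tool_pos: [0.5222, -0.1832, 0.1191]
eef_rot: [-3.141, 0.002, -3.141]
contact_force: [-0.4, -0.2, 0.2]
grip_width: 0.0468
```

Emit:
move_arm:
  offset:
    - [0,0,0]
    - [0,0,0]
    - [0,0,0]
    - [0,0,0]
    - [0,0,0]
  yaw: [0,0,0,0,0]
  jaw: 0

```text
t: 6.88
tool_pos: [0.5213, -0.1829, 0.1181]
eef_rot: [-3.142, 0.0, -3.141]
contact_force: [-0.4, -0.1, 0.4]
grip_width: 0.0155
```

Gripped, with a width of 15.5 mm. Lifting straight up.

Emit:
move_arm:
  offset:
    - [0,0,-0.01]
    - [0,0,-0.025]
    - [0,0,-0.045]
    - [0,0,-0.075]
    - [0,0,-0.105]
    - [0,0,-0.135]
    - [0,0,-0.155]
    - [0,0,-0.165]
    - [0,0,-0.165]
  yaw: [0,0,0,0,0,0,0,0,0]

```text
t: 8.0
tool_pos: [0.5216, -0.183, 0.284]
eef_rot: [-3.141, 0.002, -3.141]
contact_force: [-0.3, -1.0, -0.0]
grip_width: 0.0156
```

```bash
python3 -c "
from h import *
go(.560,.254,.283)
s=snapshot('side')
u,v=pix(s,(.522,-.182,.23)).astype(int);print(u,v)
cv2.imwrite('pics/l.png',panel(s,u,v+30,160,4))"
```

```text
t 8.0 off [-0.0385  0.437   0.0007] yaw 0.0002
245 242
```

View pics/l.png

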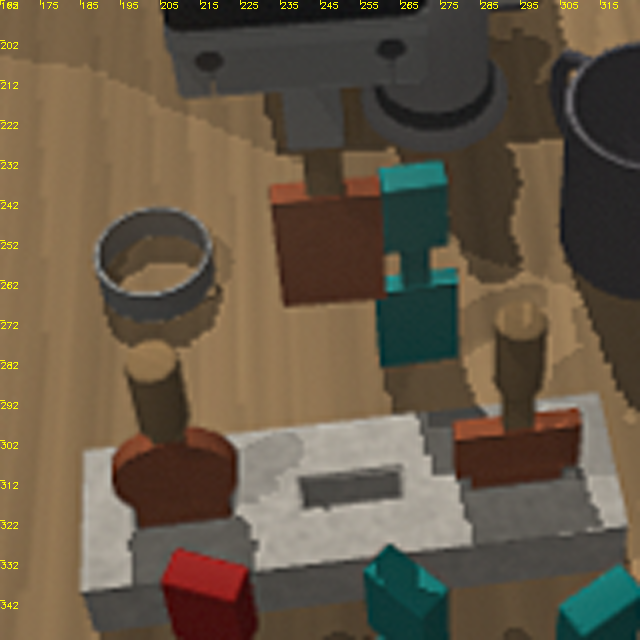

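The tile hangs straight in the jaws, clay at side panel (272-385, 180-305). The neighbours and the pocket are undisturbed. Carrying it to the box.

```bash
python3 -c "
from h import *
s=snapshot('side')
for q in((285,305),(385,298),(272,193),(383,180)):
    z=.178 if q[1]>200 else .239
    print(plane(s,165+q[0]/4-.4,192+q[1]/4-.4,z).round(4))"
```

```text
[ 0.5032 -0.1864  0.178 ]
[ 0.5416 -0.1868  0.178 ]
[ 0.5033 -0.1827  0.239 ]
[ 0.5434 -0.1805  0.239 ]
```

Emit:
move_arm:
  offset:
    - [-0.002,0.015,0]
    - [-0.005,0.05,0]
    - [-0.009,0.1,0]
    - [-0.014,0.15,0]
    - [-0.019,0.2,0]
    - [-0.023,0.25,0]
    - [-0.028,0.3,0]
    - [-0.032,0.35,0]
    - [-0.036,0.4,0]
    - [-0.038,0.425,0]
  yaw: [0,0,0,0,0,0,0,0,0,0]

```text
t: 9.35
tool_pos: [0.5578, 0.2457, 0.2817]
eef_rot: [3.141, -0.002, -3.138]
contact_force: [-0.4, -0.4, 0.1]
grip_width: 0.0163
```

Emit:
move_arm:
  offset:
    - [0,0.007,0]
    - [0,0.012,0.01]
    - [0,0.012,0.02]
    - [0,0.012,0.02]
    - [0,0.012,0.02]
  yaw: [0,0,0,0,0]

```text
t: 9.98
tool_pos: [0.5593, 0.2534, 0.2629]
eef_rot: [-3.141, -0.0, 3.141]
contact_force: [0.5, 0.6, -1.2]
grip_width: 0.0162
```

Emit:
move_arm:
  offset:
    - [0,0,0.01]
    - [0,0,0.02]
    - [0,0,0.023]
    - [0,0,0.023]
  yaw: [0,0,0,0]

```text
t: 10.48
tool_pos: [0.5589, 0.2541, 0.2393]
eef_rot: [-3.141, -0.001, -3.141]
contact_force: [0.7, -0.2, -0.8]
grip_width: 0.0157
```

```bash
python3 -c "
from h import *
go(.5593,.254,.2)
s=snapshot('side');t=snapshot('top')
cv2.imwrite('pics/s.png',np.hstack([panel(s,257,125,50,8),panel(t,151,217,50,8)]))"
```

```text
t 10.47 off [-0.0004 -0.0001  0.0393] yaw 0.0003
```

View pics/s.png

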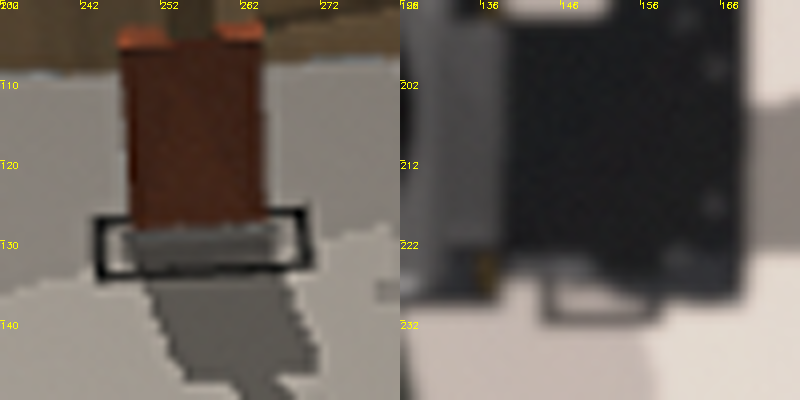

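The tile's lower edge is at side panel (133,227)-(268,222). The slot border corners are (95,215), (305,208), (312,268) and (98,280). I'll compare both in this same view.

```bash
python3 -c "
from h import *
s=snapshot('side')
P=lambda q,z: plane(s,232+q[0]/8-.44,100+q[1]/8-.44,z)
a=[P((133,227),.1333),P((268,222),.1333)]; b=[P(q,.124) for q in((95,215),(305,208),(312,268),(98,280))]
print(np.round(a,4),np.round(b,4)); print('tile ctr',np.mean(a,0)+[0,.005,0],'slot',np.mean(b,0), 'yaw tile',(a[1]-a[0])[1]/.04,'yaw slot',(b[1]-b[0])[1]/.063,(b[2]-b[3])[1]/.063)"
```

```text
[[0.5399 0.2524 0.1333]
 [0.5791 0.2509 0.1333]] [[0.5291 0.2735 0.124 ]
 [0.5913 0.2708 0.124 ]
 [0.5909 0.24   0.124 ]
 [0.5287 0.2404 0.124 ]]
tile ctr [0.55953233 0.25664924 0.1333    ] slot [0.56002133 0.25617855 0.124     ] yaw tile -0.03787773799470706 yaw slot -0.04437087958514891 -0.006803087155501181
```

The tile and slot agree within 0.5 mm in x and y. Lowering in steps while watching the force.

Emit:
move_arm:
  offset:
    - [-0.0005,0,0.006]
    - [-0.0005,0,0.012]
    - [-0.0005,0,0.017]
    - [-0.0005,0,0.021]
    - [-0.0005,0,0.024]
    - [-0.0005,0,0.024]
  yaw: [0,0,0,0,0,0]

```text
t: 11.38
tool_pos: [0.5595, 0.2541, 0.2156]
eef_rot: [-3.141, -0.001, -3.141]
contact_force: [-0.3, 0.7, -0.4]
grip_width: 0.0157
```

Emit:
move_arm:
  offset:
    - [0,0,0.008]
    - [0,0,0.016]
    - [0,0,0.024]
    - [0,0,0.032]
    - [0,0,0.04]
    - [0,0,0.04]
  yaw: [0,0,0,0,0,0]

```text
t: 12.12
tool_pos: [0.559, 0.254, 0.1748]
eef_rot: [-3.141, -0.002, -3.141]
contact_force: [-0.6, -0.3, -1.1]
grip_width: 0.0158
```

Emit:
move_arm:
  offset:
    - [0,0,0.007]
    - [0,0,0.014]
    - [0,0,0.02]
    - [0,0,0.025]
    - [0,0,0.025]
    - [0,0,0.025]
  yaw: [0,0,0,0,0,0]

```text
t: 12.88
tool_pos: [0.5599, 0.2542, 0.1511]
eef_rot: [3.141, 0.0, -3.141]
contact_force: [0.5, 0.2, -1.2]
grip_width: 0.0156
```

```bash
python3 -c "
from h import *
print(state()['tool_pos'],state()['contact_force'],state()['wrist_torque'])
s=snapshot('side')
cv2.imwrite('pics/e.png',np.hstack([panel(s,257,125,50,8),cv2.resize(s['color'][80:380,130:430,::-1],(400,400))]))"
```

```text
[0.55989929 0.25421028 0.15114505] [ 0.50968014  0.16093776 -1.20563248] [ 0.03691608  0.05401617 -0.03655683]
```

View pics/e.png

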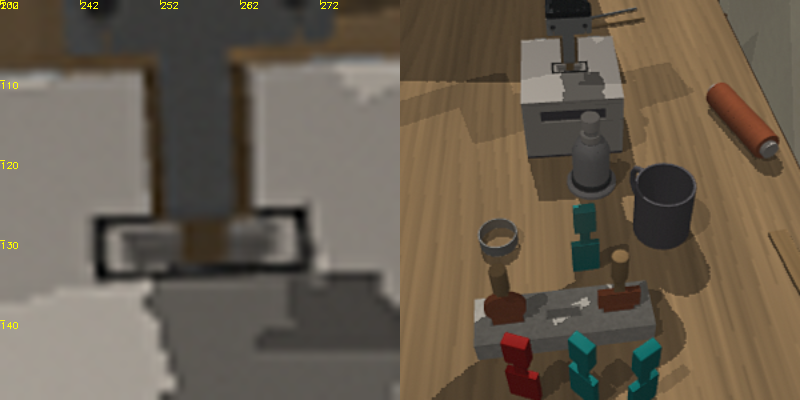

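The neck passes through the middle of the slot, side panel (182-230, 218-262), with the opening around it. The grip is above the roof and the force is just the tile's own weight. Nothing else has moved, so I'm handing in.

```bash
python3 -c "
from rig import *
print(sign_off())"
```

```text
the job is handed in; nothing more can be done
None
```

The job is handed in: the box was charged with one spray, and the tile is hanging in the mist, still held by the gripper. It took about 13 s of the 61 s allowed.

- **Spray:** I pressed the nozzle cap to its hard stop, where the height stopped changing while the force rose to 15.6 N. A later picture showed the cap back up in its original place.
- **Tile:** I took the middle sample out of the rack and lowered it through the slot without any contact force showing. By calculation from the tool height of 0.151 m, the clay's top is at about 0.106 m and the roof's underside at 0.116 m. The grip's underside is at about 0.136 m and the roof's top at 0.124 m.
- **Last checks:** The neck was central along the slot's length in the side view. The force was about 1.2 N downwards, which fits the tile's own weight, so it appears to hang free. The other samples, jug and cutter had not visibly moved.
- **Disagreement:** The two cameras differed by about 3 mm on the slot's y position. I checked the tile against the slot in a single side view just before lowering, and they matched within 0.5 mm.
- **Not seen directly:** The neck's clearance across the slot's width (about 3 mm a side if it is centred) and the clay inside the box come from the measurements, not from a picture.

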